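# Let the thick roller out of the feeder

## Robot

A 6-joint arm with a two-finger parallel gripper is mounted at the origin on a cart in front of the work surface, level with it; the furniture and walls round the work are solid. World frame = base frame: x ahead of the robot, y to its left, z up, the work surface at z = 0. Lengths are in m, angles in rad, forces in N, time in s.
With the tool pointing down it reaches from about 0.35 to 0.775 m from the base axis. Payload 7.3 kg.
Tool frame: the origin (TCP) lies on the centre line of the jaws, within the pads' length; the fingertips stand 11 mm ahead of it and the grasp point (between the pads) lies 8 mm behind it; z points along the fingers, y is the direction in which the jaws open and shut (so a half turn about z gives the same grasp; the last joint's range is limited). The gripper opens to 92 mm and grips with 3 to 60 N. Pads are 19 mm wide; open, the fingers measure 130 mm over their backs; the gripper's body (75 mm by 190 mm) begins 47 mm behind the grasp point.
Start: joints at [-0.146, 0.342, 1.524, -0, 1.275, -0.146], TCP at [0.525, 0, 0.238] pointing down, gripper open.
Joint ranges: [-2.53, 2.53], [-0.77, 2.02], [0.04, 2.7], [-1, 4.14], [0.28, 2.66], [-3.11, 3.11]. Speed limits (rad/s): [2.57, 2.57, 3.14, 3.14, 3.14, 3.14].

## Interface

Orientations are given as [roll, pitch, yaw] about the fixed x, y, z axes, in that order (R = Rz(yaw) Ry(pitch) Rx(roll)).
In Python, from cell import robot gives the robot as it stands.
- The arm moves only by the tool jog_arm, never from a script. Its argument "deltas" is one flat list of numbers, 6 for each row, row after row: the shift along the world's x, y, z in units of 0.1 m (1.0 is 0.1 m), then the turn, a rotation vector about the world's x, y, z in units of 90 degrees (1.0 is 90 degrees). A call has 1 to 5 rows; each row is the pose to reach, as a shift and turn from the pose commanded when the call began; what a row does not reach only later rows make up. A row lasts 1/12 s, in which the tool goes at most 41.7 mm and 7.16 degrees, less where a joint would pass 70% of its speed; a pose out of reach is approached as far as the arm can. A call with a number of a shift or a turn outside -1 to 1 is refused whole. A call with a gripper value outside its range is refused whole. "claw" is the opening, from 0 (shut) to 1 (fully open), set as the call begins (left out, the last holds). The fingers move at their own pace and stop on an object; "newtons" is the grip in N (left out, the last holds). Time passes only in rows, so rows that repeat a pose let the fingers close. It gives the time, the measured TCP pose, the force and the opening at its end, in the units of the state.
- robot.observe(): the state, without advancing time (a new reading comes with each control period).
- robot.read_camera(name): name is "scene" or "side" or "wrist"; returns the picture (384x512x3 uint8, red, green, blue); there is no depth.
- robot.camera_params(name): a dict with "fx", "fy", "cx", "cy" (pixels), "R" (3x3) and "t" (3): a world point X has camera coordinates R X + t. Camera axes: x right, y down, z forward; pixel columns grow to the right and rows downward; lengths in m; the calibration is good to about 2 mm. A picture is of the moment at which its call begins: read the wrist's pose just before it. camera_params takes no time and is no camera call; for the wrist camera it gives the pose at the moment of the call.
- robot.hand_in(): hands the job in, once; it reports no verdict.
The state is a dict: "time": time; "qpos": joint angles; "qvel": joint speeds; "joint_efforts": joint torques, N m; "tool_pos": TCP position; "tool_rot": TCP orientation; "contact_force": force on the tool from outside, world axes, zero at the start; "torque": the same for the moment, N m; "opening": finger opening in m.
Only numpy, scipy, OpenCV 4.12 (cv2) and the standard library are available. Lean on these libraries where they do the work, as an engineer would, in place of code of your own. Each camera call takes 0.05 s, during which the arm holds its last target. There are 200 camera calls.

## Task

Press down the paddle of the rocking lever over the lane that holds the thick roller, so that its gate lifts and the roller runs down by itself into the trough at the front, then let the paddle come back up so that the gate shuts. Do it with the fingertips on the lever only: do not touch the rollers or the gates, and do not press the other lever, so that the thin roller stays behind its gate. Leave the other things beside the feeder where they are.

Things in the scene. Friction and masses are not known exactly. Their poses are not given: they have to be found in the camera images.
- feeder: twin-lane roller feeder bolted to the bench, 240 (x) x 205 (y) x 100 mm. Origin: centre of its underside; z up, x up the lanes, away from the robot. Lanes 48 mm wide at y = +55 mm (left) and -55 mm (right) slope at 0.2 rad down to -x into one catch trough (x -115 to -30 mm, rim 37 mm above the bench). A rocking lever stands over each lane, pivot at x = -30, z = 85 mm.
- lever_left (a joint): rocking angle (rad) of the left lever: 0 gate shut, grows as the paddle is pressed down, stop at 0.48; the thick roller passes under the gate from about 0.32 on. The paddle centre goes down 70 mm x sin(angle): 22 mm at 0.32, 29 mm at 0.43. A spring (2.5 N at the paddle at first, 6 N at full stroke) shuts it when let go.
- lever_right (a joint): rocking angle (rad) of the right lever: 0 gate shut, grows as the paddle is pressed down, stop at 0.48; the thick roller passes under the gate from about 0.32 on. The paddle centre goes down 70 mm x sin(angle): 22 mm at 0.32, 29 mm at 0.43. A spring (2.5 N at the paddle at first, 6 N at full stroke) shuts it when let go.
- paddle_left (a point): centre of the upper face of the finger paddle (36 mm in x, 34 mm in y, 6 mm thick) on the near end of the left lever, 88 mm above the bench, level at rest; its x axis points from paddle to gate, along the lane. It stands over the trough, nothing above it; the pivot is 70 mm to the +x side.
- paddle_right (a point): centre of the upper face of the finger paddle (36 mm in x, 34 mm in y, 6 mm thick) on the near end of the right lever, 88 mm above the bench, level at rest; its x axis points from paddle to gate, along the lane. It stands over the trough, nothing above it; the pivot is 70 mm to the +x side.
- gate_left (a point): lower edge of the stop plate (20 mm wide, 42 mm tall, 4 mm thick) that hangs from the far end of the left lever and closes the left lane; about 4 mm above the lane floor when shut; 75 mm up the lane (feeder +x) from the pivot. Not to be touched.
- gate_right (a point): lower edge of the stop plate (20 mm wide, 42 mm tall, 4 mm thick) that hangs from the far end of the right lever and closes the right lane; about 4 mm above the lane floor when shut; 75 mm up the lane (feeder +x) from the pivot. Not to be touched.
- roller_thick: plain steel roller, 26 mm diameter, 42 mm long, origin at its centre, its y axis along its length. It lies across one of the lanes (either one), behind the shut gate. It runs down by itself within about 1 s once its gate is up.
- roller_thin: plain steel roller, 16 mm diameter, 42 mm long, origin at its centre, its y axis along its length. It lies behind the gate of the other lane and stays there.
- bush: flanged steel bush, 38 mm across, 34 mm high, standing on the bench beside the feeder; origin under its centre. A bystander.
- gear: small steel gear lying flat on the bench, 55 mm across, 19 mm high; origin under its centre. A bystander.
- bar: steel parallel bar 26x130x20 mm lying on the bench beside the feeder; origin under its centre. A bystander.

How it is judged:
By the outcome, as a careful person would: the job done as asked, in the order asked, and still so for the second after the job is handed in, with the robot touching nothing.
It also fails if it takes over 32 s, if anything falls off the work surface, if the arm or the gripper's body presses on something with over 40 N, if the wrist force passes 120 N, or if a joint passes its speed limit or range.

## Working session

There is one attempt and no reset: what is moved stays moved. The work goes in short steps, Python scripts to look and compute and a tool call to move; the robot and the scene stay as the last step left them, time stands still between calls to the robot, and variables do not carry over. Pictures are saved under pics/ and viewed, about 8 in all and at most 12, crops included, and the job is handed in when it is done.

Besides the shell and the picture viewer there is one more tool, called after "Emit:" by a JSON object that holds its "fn" and its "kwargs", one argument or row to a line. jog_arm: Moves the arm, as the interface text tells. Its arguments: {"type":"object","properties":{"deltas":{"type":"array","items":{"type":"number"}},"claw":{"type":"number"},"newtons":{"type":"number"}},"required":["deltas"]}

```bash
mkdir -p pics; python3 - <<'E'
from cell import robot
import cv2,numpy as np
for n in ("scene","side"):
    cv2.imwrite(f"pics/{n}0.png",cv2.resize(robot.read_camera(n)[:,:,::-1],(800,600),interpolation=cv2.INTER_CUBIC))
    p=robot.camera_params(n);print(n,p['fx'],p['cx'],p['cy'],(-np.array(p['R']).T@p['t']).round(3),np.array(p['R'])[2].round(2))
E
```

```text
scene 385.77292079319017 252.38750259542323 189.5607025321765 [-0.105 -0.504  0.779] [ 0.56  0.56 -0.61]
side 397.817451092886 256.88901429221636 195.23008886038403 [ 0.273 -0.393  0.901] [ 0.27  0.5  -0.82]
```

View pics/scene0.png

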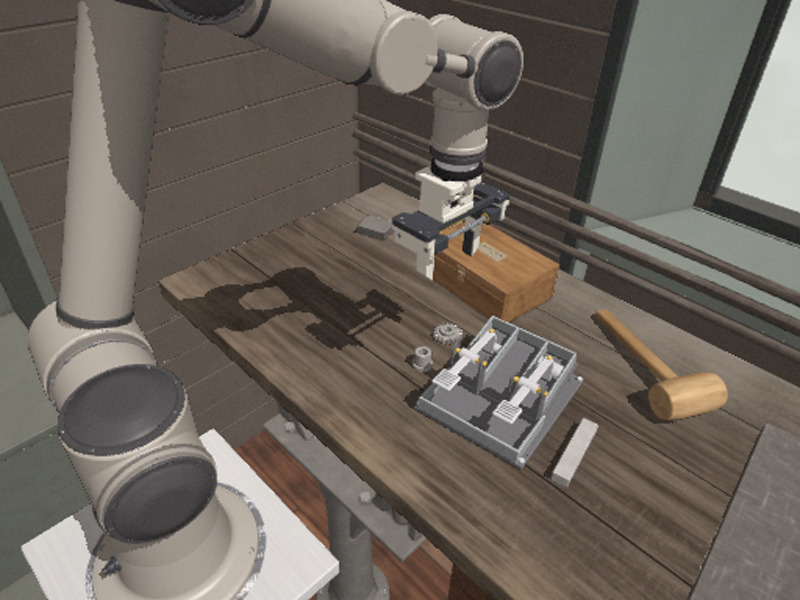

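View pics/side0.png

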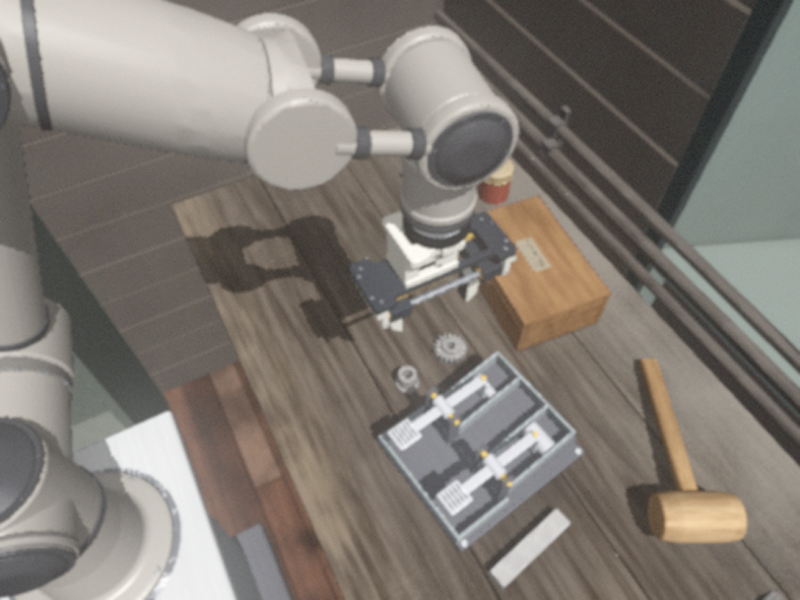

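```bash
python3 - <<'E'
from cell import robot
import cv2
for n,(x,y) in {"scene":(255,195),"side":(236,220)}.items():
    im=robot.read_camera(n)[y:y+130,x:x+150,::-1]
    cv2.imwrite(f"pics/{n}1.png",cv2.resize(im,(690,598),interpolation=cv2.INTER_CUBIC))
E
```

```text
(no output)
```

View pics/scene1.png

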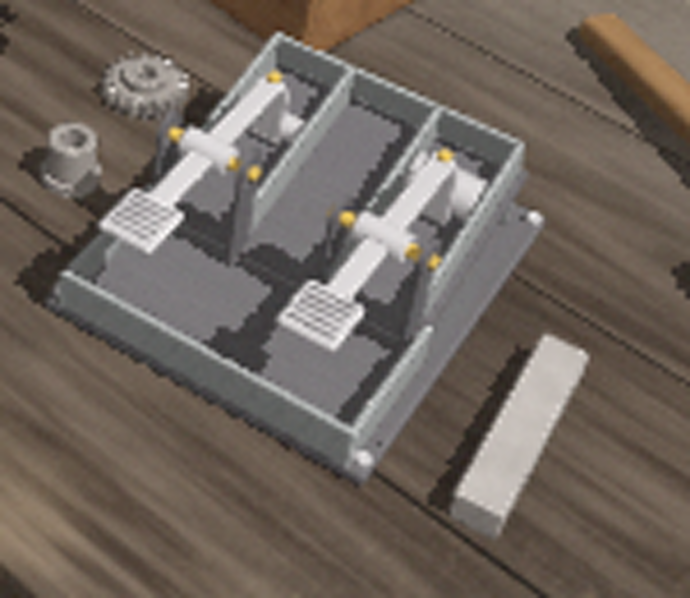

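View pics/side1.png

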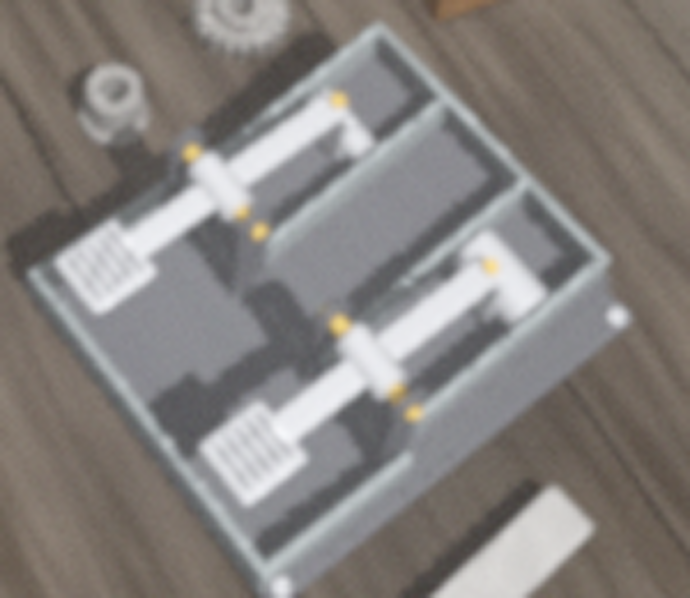

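```bash
python3 - <<'E'
from cell import robot
import cv2,numpy as np
C={n:robot.camera_params(n) for n in("scene","side")}
O={"scene":(255,195),"side":(236,220)}
def ray(n,u,v):
    c=C[n];R=np.array(c['R']);x=O[n][0]+(u+.5)/4.6-.5;y=O[n][1]+(v+.5)/4.6-.5
    d=R.T@np.array([(x-c['cx'])/c['fx'],(y-c['cy'])/c['fy'],1]);return -R.T@c['t'],d/np.linalg.norm(d)
for k,a,b,z in [("padR",(321,313),(253,453),.088),("padL",(143,219),(106,265),.088),("endR",(445,155),(490,266),.09),("endL",(274,76),(338,100),.09),("corner near right",(355,430),(267,566),.037),("near left",(65,275),(38,270),.037)]:
    r=[ray("scene",*a),ray("side",*b)]
    M=sum(np.eye(3)-np.outer(d,d) for _,d in r);v=sum((np.eye(3)-np.outer(d,d))@o for o,d in r)
    print(k,np.linalg.solve(M,v).round(4),[(o+d*(z-o[2])/d[2]).round(4)[:2] for o,d in r])
print(robot.observe())
E
```

```text
padR [ 0.4565 -0.195   0.0882] [array([ 0.4564, -0.1941]), array([ 0.4567, -0.1957])]
padL [ 0.4412 -0.0858  0.0871] [array([ 0.4405, -0.0863]), array([ 0.441 , -0.0862])]
endR [ 0.6004 -0.1724  0.0903] [array([ 0.6006, -0.1721]), array([ 0.6005, -0.1726])]
endL [ 0.5845 -0.0632  0.0897] [array([ 0.5842, -0.0628]), array([ 0.5846, -0.0639])]
corner near right [ 0.4477 -0.2308  0.0353] [array([ 0.4465, -0.2317]), array([ 0.4473, -0.231 ])]
near left [ 0.4213 -0.0501  0.0298] [array([ 0.4161, -0.0542]), array([ 0.4201, -0.0533])]
{'time': 0.2, 'qpos': array([-1.45963731e-01,  3.42476185e-01,  1.52459462e+00, -2.27449495e-06,
        1.27536409e+00, -1.45980141e-01]), 'qvel': array([-0.00071396, -0.00182891, -0.00300234,  0.00097194,  0.00204723,
        0.00011563]), 'joint_efforts': array([ 8.10071924e-04, -4.31087387e+01, -2.44156390e+01,  7.17286044e-02,
        5.38519048e-02, -1.67119938e-04]), 'tool_pos': array([5.24809452e-01, 6.86366048e-05, 2.37320366e-01]), 'tool_rot': array([-3.14075906e+00, -1.20361842e-04,  1.57081335e+00]), 'contact_force': array([ 0.17584511, -0.42526291,  0.48796052]), 'torque': array([-0.03558144, -0.01450854, -0.01955995]), 'opening': 0.0915235090322556}
```

Both views agree to about 1 mm. The paddles are 110 mm apart and their measured height is 88 mm, as given. The right lane (nearer the camera) clearly holds the thick roller: it shows on both sides of the lever and is about 35 px across, against 22 px on the left. The right paddle is at (0.4565, -0.195, 0.088) and the feeder yaw is about 0.15. I'll approach with the jaws shut.

Emit:
{"fn": "jog_arm", "kwargs": {
  "deltas": [-0.07,-0.2,0,0,0,-0.07,-0.14,-0.4,0,0,0,-0.14,-0.21,-0.6,0,0,0,-0.21,-0.28,-0.8,0,0,0,-0.28,-0.34,-1.0,0,0,0,-0.35],
  "claw": 0,
  "newtons": 10
}}

```text
time: 0.62
tool_pos: [0.4904, -0.1007, 0.2376]
tool_rot: [-3.141, 0.0, 1.016]
contact_force: [-0.1, 0.2, -0.5]
opening: 0.0635
```

Emit:
{"fn": "jog_arm", "kwargs": {
  "deltas": [-0.07,-0.2,0,0,0,-0.07,-0.14,-0.4,0,0,0,-0.14,-0.21,-0.6,0,0,0,-0.21,-0.28,-0.8,-0.1,0,0,-0.28,-0.34,-0.95,-0.2,0,0,-0.35]
}}

```text
time: 1.03
tool_pos: [0.4567, -0.1966, 0.2178]
tool_rot: [3.14, -0.001, 0.465]
contact_force: [0.2, 0.3, 0.0]
opening: 0.0298
```

Emit:
{"fn": "jog_arm", "kwargs": {
  "deltas": [0,0,-0.2,0,0,-0.07,0,0,-0.4,0,0,-0.14,0,0,-0.6,0,0,-0.2,0,0,-0.8,0,0,-0.2,0,0,-0.85,0,0,-0.2]
}}

```text
time: 1.45
tool_pos: [0.4554, -0.1941, 0.1299]
tool_rot: [-3.138, 0.004, 0.157]
contact_force: [-1.6, -0.2, 0.5]
opening: 0.0009
```

```bash
python3 - <<'E'
from cell import robot
import cv2,numpy as np
o=robot.observe();print(o['time'],o['tool_pos'],o['tool_rot'],o['contact_force'],o['opening'])
a=robot.read_camera("scene")[170:310,230:400,::-1];b=robot.read_camera("side")[190:360,220:390,::-1]
cv2.imwrite("pics/c2.png",np.hstack([cv2.resize(x,(400,int(400*x.shape[0]/170)),interpolation=cv2.INTER_CUBIC)[:329] for x in(a,b)]))
E
```

```text
1.45 [ 0.45541508 -0.19413175  0.12993937] [-3.13818252  0.00402312  0.15683301] [-1.58009432 -0.23407179  0.54211703] 0.0009051142610884209
```

View pics/c2.png

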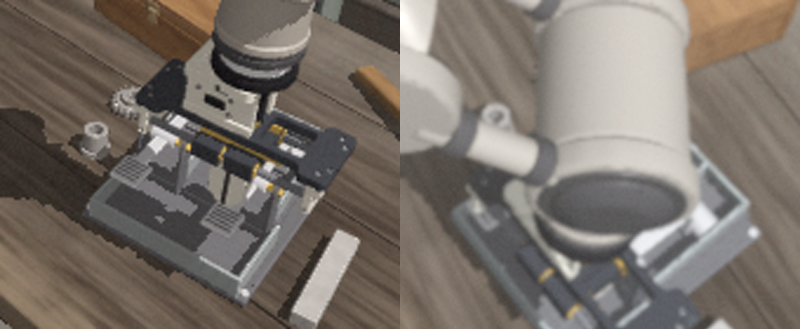

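The closed fingertips stand over the right paddle, about 30 mm above it and clear of the posts. I'm going down gently.

Emit:
{"fn": "jog_arm", "kwargs": {
  "deltas": [0,0,-0.1,0,0,0,0,0,-0.2,0,0,0,0,0,-0.3,0,0,0,0,0,-0.35,0,0,0,0,0,-0.35,0,0,0]
}}

```text
time: 1.97
tool_pos: [0.4573, -0.1951, 0.0977]
tool_rot: [3.141, -0.0, 0.157]
contact_force: [-1.2, 1.2, 2.6]
opening: 0.0006
```

Emit:
{"fn": "jog_arm", "kwargs": {
  "deltas": [0,0,-0.04,0,0,0,0,0,-0.08,0,0,0,0,0,-0.12,0,0,0,0,0,-0.15,0,0,0,0,0,-0.15,0,0,0]
}}

```text
time: 2.38
tool_pos: [0.4578, -0.1953, 0.0827]
tool_rot: [3.141, -0.002, 0.157]
contact_force: [1.5, 1.4, 4.6]
opening: 0.0003
```

Contact came where expected, and the force is rising along the spring curve. Pressing on to about 26 mm.

Emit:
{"fn": "jog_arm", "kwargs": {
  "deltas": [0,0,-0.04,0,0,0,0,0,-0.08,0,0,0,0,0,-0.1,0,0,0,0,0,-0.1,0,0,0,0,0,-0.1,0,0,0]
}}

```text
time: 2.8
tool_pos: [0.4577, -0.1955, 0.0732]
tool_rot: [3.14, -0.001, 0.157]
contact_force: [0.2, 0.0, 6.7]
opening: 0.0008
```

Emit:
{"fn": "jog_arm", "kwargs": {
  "deltas": [0,0,0,0,0,0,0,0,0,0,0,0,0,0,0,0,0,0,0,0,0,0,0,0,0,0,0,0,0,0]
}}

```text
time: 3.22
tool_pos: [0.4577, -0.1954, 0.0734]
tool_rot: [3.14, -0.001, 0.157]
contact_force: [0.7, -0.3, 7.0]
opening: 0.0002
```

```bash
cat > look.py <<'E'
from cell import robot
import cv2,numpy as np,sys
o=robot.observe();print(o['time'],o['tool_pos'],o['contact_force'])
a=robot.read_camera("scene")[180:320,240:410,::-1];b=robot.read_camera("side")[210:350,230:400,::-1]
cv2.imwrite(sys.argv[1],np.hstack([cv2.resize(x,(400,329),interpolation=cv2.INTER_CUBIC) for x in(a,b)]))
E
python3 look.py pics/c3.png
```

```text
3.2167 [ 0.45768467 -0.19544726  0.07335586] [ 0.65316621 -0.34106739  7.02009945]
```

View pics/c3.png

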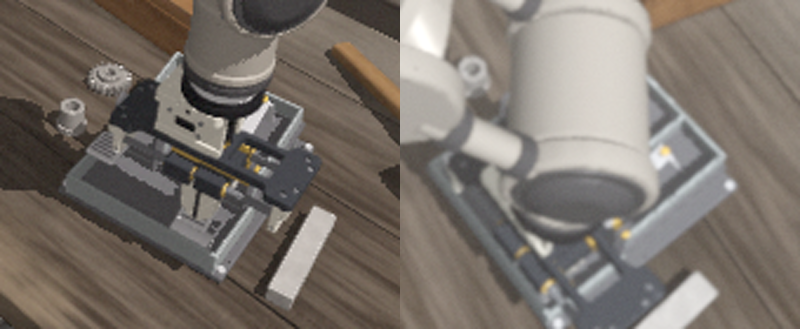

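The right lane behind the gate looks empty, and something light lies at the near trough corner in the side view (about (550, 300)). I'll hold a little longer, then lift straight up and check.

Emit:
{"fn": "jog_arm", "kwargs": {
  "deltas": [0,0,0,0,0,0,0,0,0,0,0,0,0,0,0,0,0,0,0,0,0,0,0,0,0,0,0,0,0,0]
}}

```text
time: 3.73
tool_pos: [0.4577, -0.1955, 0.0734]
tool_rot: [3.14, -0.001, 0.157]
contact_force: [1.0, 0.1, 6.2]
opening: 0.0002
```

Emit:
{"fn": "jog_arm", "kwargs": {
  "deltas": [0,0,0.08,0,0,0,0,0,0.16,0,0,0,0,0,0.24,0,0,0,0,0,0.32,0,0,0,0,0,0.4,0,0,0]
}}

```text
time: 4.15
tool_pos: [0.4572, -0.1949, 0.1136]
tool_rot: [3.141, -0.001, 0.157]
contact_force: [0.3, -0.6, -0.3]
opening: 0.0003
```

Emit:
{"fn": "jog_arm", "kwargs": {
  "deltas": [0,0,0.2,0,0,0,0,0,0.4,0,0,0,0,0,0.6,0,0,0,0,0,0.8,0,0,0,0,0,1.0,0,0,0]
}}

```text
time: 4.57
tool_pos: [0.4571, -0.1947, 0.2142]
tool_rot: [3.141, -0.001, 0.157]
contact_force: [0.2, 0.3, -0.0]
opening: 0.0003
```

Emit:
{"fn": "jog_arm", "kwargs": {
  "deltas": [0,0.2,0.1,0,0,0,0,0.4,0.1,0,0,0,0,0.6,0.1,0,0,0,0,0.8,0.1,0,0,0,0,1.0,0.1,0,0,0]
}}

```text
time: 4.98
tool_pos: [0.457, -0.0939, 0.2233]
tool_rot: [3.142, -0.001, 0.157]
contact_force: [-0.0, 0.4, 0.1]
opening: 0.0005
```

Emit:
{"fn": "jog_arm", "kwargs": {
  "deltas": [0,0.2,0.1,0,0,0,0,0.4,0.1,0,0,0,0,0.6,0.1,0,0,0,0,0.8,0.1,0,0,0,0,1.0,0.1,0,0,0]
}}

```text
time: 5.4
tool_pos: [0.4569, 0.0062, 0.2333]
tool_rot: [-3.142, -0.001, 0.157]
contact_force: [0.2, -0.5, 0.3]
opening: 0.0005
```

```bash
python3 look.py pics/c4.png
```

```text
5.4 [0.45694244 0.00624924 0.23329096] [ 0.20752647 -0.46941603  0.32565338]
```

View pics/c4.png

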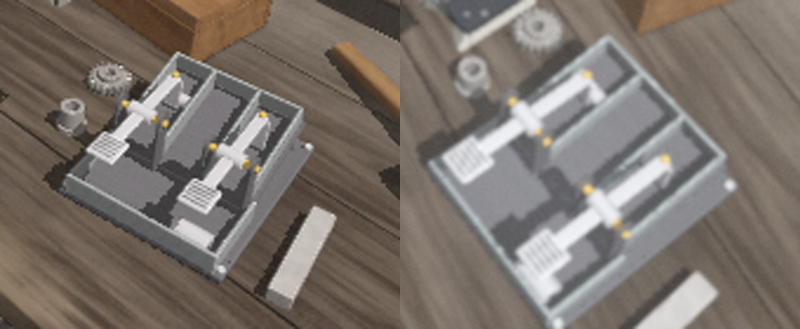

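The thick roller lies in the trough (scene view, about (193, 233)). The right lever is back level with an empty lane behind its gate, and the thin roller is still at the left gate (about (183, 98)). The bush, gear and bar have not moved.

```bash
python3 -c "
from cell import robot
print(robot.hand_in())"
```

```text
the job is handed in; nothing more can be done
None
```

The thick roller is in the trough and its gate is shut again; I handed the job in at about 5.4 s. I pressed the right paddle about 26 mm with the closed fingertips, held it about 1 s, then lifted straight off. The force on the tool peaked at about 7 N, in line with the spring.

In the last pictures the right lever was level, the thin roller was still behind the left gate, and the bush, gear and bar were where they started. The force on the tool was back to about zero. No check failed or disagreed. I judged the thin roller and the other things by eye and did not re-measure them.

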